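# Show the camera the red dot in an inspection mirror

## Robot

A 6-joint arm with a two-finger parallel gripper is mounted at the origin on a cart in front of the work surface, level with it; the furniture and walls round the work are solid. World frame = base frame: x ahead of the robot, y to its left, z up, the work surface at z = 0. Lengths are in m, angles in degrees, forces in N, time in s.
With the tool pointing down it reaches from about 0.25 to 0.725 m from the base axis. Payload 9.7 kg.
Tool frame: the origin (TCP) lies between the finger pads, 19 mm behind the fingertips; this is the grasp point; z points along the fingers, y is the line along which they close (so a half turn about z gives the same grasp; the last joint's range is limited). The gripper opens to 85 mm and grips with 20 to 120 N. Pads are 22 mm wide; open, the fingers measure 114 mm over their backs; the gripper's body (76 mm by 85 mm) begins 54 mm behind the grasp point. The pads swing forward as they close: fully open they stand 13 mm farther back than shut.
Start: joints at [74.828, 4.979, 10.078, 95.1, 0, 90], TCP at [0.144, 0.531, 0.25] pointing down, gripper open.
Joint ranges: [-179.16, 179.16], [-48.56, 103.87], [-65.8, 70.77], [-126.05, 130.52], [-82.76, 87.17], [-180, 180]. Speed limits (degrees/s): [127.2, 127.2, 147.25, 180, 180, 180].

## Interface

Orientations are given as [roll, pitch, yaw] about the fixed x, y, z axes, in that order (R = Rz(yaw) Ry(pitch) Rx(roll)).
In Python, from workcell import bot, vision, ticket gives the robot as it stands (bot), with the cameras (vision) and the job (ticket).
- The arm moves only by the shell command python3 drive.py FILE [FORCE], which reads ROWS from the file FILE. ROWS is 1 to 5 rows, one to a line, with the numbers parted by commas; each row has 5 numbers: dx, dy, dz in parts of the range, where 1.0 means 0.75 m, then a turn about the tool's z in fractions of the full range, 1 being 90 degrees, then the finger opening in m; each row is the pose to reach, as a shift and turn from the pose commanded when the command began, along the tool's axes at that moment; what a row does not reach only later rows make up. A row lasts 1/12 s, in which the tool goes at most 0.0417 m and 7.16 degrees, less where a joint would pass 70% of its speed; a pose out of reach is approached as far as the arm can. The fingers move at their own pace and stop on an object; FORCE is the grip in N (left out, the last holds). Time passes only in rows, so rows that do not move let the fingers close. It prints the time, the measured TCP pose, the force, the opening and the grip force at its end. No shift or turn number may pass 1 either way. Input that does not fit is refused with a message, and nothing moves.
- bot.get_obs(): the state, without advancing time (a new reading comes with each control period).
- vision.camera(name): name is "side" or "top"; returns the picture (384x512x3 uint8, blue, green, red); there is no depth.
- vision.camera_info(name): a dict with "mtx" (3x3 intrinsics, pixels), "extrinsics" (4x4, takes a point from camera to world coordinates). Camera axes: x right, y down, z forward; pixel columns grow to the right and rows downward; lengths in m; the calibration is good to about 2 mm. A picture is of the moment at which its call begins. camera_info takes no time and is no camera call.
- ticket.job_done(): hands the job in; it is judged then, once.
The state is a dict: "time": time; "q": joint angles; "qd": joint speeds; "joint_efforts": joint torques, N m; "ee_pos": TCP position; "tcp_rot": TCP orientation; "wrist_force": force on the tool from outside, world axes, zero at the start; "torque": the same for the moment, N m; "opening": finger opening in m; "grasp_force": force on a finger pad.
Only numpy, scipy, OpenCV 4.12 (cv2) and the standard library are available. Lean on these libraries where they do the work, as an engineer would, in place of code of your own. Each camera call takes 0.05 s, during which the arm holds its last target. There are 200 camera calls.

## Task

From the rack, take the middle-sized of the three inspection mirrors by its handle. Hold it with the centre of its glass straight above the brass pivot of the sighting stand, at the height of the camera lens, and angle it so that the lens sees the middle of the red dot on the club head reflected in the centre of the glass. Finish holding the mirror still in the gripper at that angle, clear of rack and stand; leave the other two mirrors in the rack and do not disturb the swinging arm, the bottle, the cup or the tin.

Things in the scene. Friction and masses are not known exactly. Their poses are not given: they have to be found in the camera images.
- middle_mirror: the middle-sized inspection mirror, head 44 mm across. Origin at the handle's centre; +x runs along the handle to the head and is the way the glass faces, z up in the rack. Handle 116 mm long, 14 x 14 mm square, blue with a black rubber sleeve; then a thin stem and the round head, square to the handle, glass at x = +90 mm. About 80 g, balanced near the handle's centre.
- middle_glass (a point): centre of the middle mirror's glass; axes as the mirror's: +x is the direction the glass faces
- small_mirror: look-alike mirror with a 30 mm head, otherwise the same; stays in the rack
- large_mirror: look-alike mirror with a 58 mm head, otherwise the same; stays in the rack
- rack: fixed pale wooden rack, origin under its centre, 112 (x) by 190 mm (y). Two notched boards 12 mm thick at x = -46 and +46 mm, tops at 61 mm; notches 17 mm wide at y = -60, 0, +60 mm, floors at 50 mm. A mirror lies level in each, in any order: handle along rack x, its centre 57 mm above the bench midway between the boards, glass to rack +x. Lift straight up.
- stand: fixed sighting stand; origin on the bench under its brass pivot, z up. Two flat grey arms reach from the pivot away from the robot: the left (fixed, 0.45 rad left of stand x) carries a black camera, top at 141 mm; the right swings about the pivot and carries an upright club head with a red dot, top at about 150 mm. Both face the pivot's axis. Over and behind (-x) the pivot is free.
- pivot (a point): centre of the top of the brass pivot, a round boss 32 mm across, 24 mm above the bench
- lens (a point): centre of the camera's lens front, 130 mm from the pivot's axis, 120 mm above the bench
- marker (a point): centre of the red dot (16 mm across) on the club head, 130 mm from the pivot's axis, 120 mm above the bench
- sight (a point): an unmarked point in the air, 130 mm from the pivot's axis and 120 mm above the bench, in the direction that halves the angle between lens and red dot as seen from the pivot (lens and dot being equally far, the mirror over the pivot must face it)
- target_arm (a joint): angle of the swinging arm about the pivot, rad; at 0 the arm lies 0.45 rad to the right of stand x, more is anticlockwise from above (towards the camera); it is held by friction and differs from start to start
- dye_bottle: bystander: small brown dropper bottle, 33 mm across, 102 mm high; origin under its centre
- ferrule_cup: bystander: low black cup, 47 mm across, 23 mm high; origin under its centre
- polish_tin: bystander: round polish tin, 52 mm across, 100 mm high; origin under its centre

How it is judged:
By the outcome, as a careful person would: the job done as asked, in the order asked, and still so for the second after the job is handed in, while the arm keeps its last pose, push and grip.
It also fails if it takes over 38 s, if anything falls off the work surface, if the arm or the gripper's body presses on something with over 40 N, if the wrist force passes 120 N, or if a joint passes its speed limit or range.

## Working session

There is one attempt and no reset: what is moved stays moved. The work goes in short steps, Python scripts to look and compute and a shell command to move; the robot and the scene stay as the last step left them, time stands still between calls to the robot, and variables do not carry over. Pictures are saved under pics/ and viewed, at most 10 in all, crops included, and the job is handed in when it is done.

```bash
ls; mkdir -p pics; python3 - <<'E'
from workcell import bot, vision, ticket
import cv2
for n in("side","top"):
    cv2.imwrite(f"pics/{n}0.png",vision.camera(n)); i=vision.camera_info(n); print(n,i["mtx"],i["extrinsics"])
o=bot.get_obs();print(o["time"],o["ee_pos"],o["tcp_rot"])
E
```

```text
drive.py
pics
workcell.py
side [[483.44371475   0.         259.41844745]
 [  0.         483.44371475 189.81567522]
 [  0.           0.           1.        ]] [[-0.71945277  0.52507136 -0.45462928  0.9330206 ]
 [ 0.69443217  0.55542614 -0.45745576  0.01381311]
 [ 0.01231607 -0.64482701 -0.76422931  0.77734181]
 [ 0.          0.          0.          1.        ]]
top [[374.20219773   0.         254.05954191]
 [  0.         374.20219773 188.1280401 ]
 [  0.           0.           1.        ]] [[ 0.01427855 -0.99791176  0.06299397  0.48437282]
 [-0.99989594 -0.01412041  0.00295493 -0.36935107]
 [-0.00205926 -0.06302961 -0.99800953  0.96669117]
 [ 0.          0.          0.          1.        ]]
0.1 [0.1438882  0.53064178 0.24935382] [-1.79930903e+02 -7.04104976e-04  1.64827627e+02]
```

View pics/side0.png

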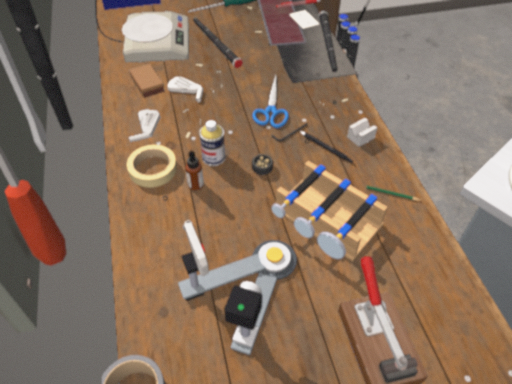

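View pics/top0.png

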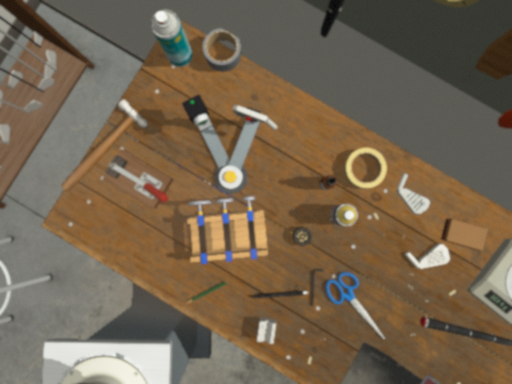

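The side view shows the rack with mirror heads at about (278,210), (302,227) and (332,243), and the pivot at (274,256). The camera is at (243,305) and the club at (195,248). In the top view the pivot is at (231,177) and the rack at (228,235). I'll zoom in on both.

```bash
python3 - <<'E'
import cv2
s=cv2.imread("pics/side0.png")[155:365,170:395]; t=cv2.imread("pics/top0.png")[85:275,165:290]
cv2.imwrite("pics/s1.png",cv2.resize(s,None,fx=2.8,fy=2.8,interpolation=cv2.INTER_CUBIC))
cv2.imwrite("pics/t1.png",cv2.resize(t,None,fx=3.1,fy=3.1,interpolation=cv2.INTER_CUBIC))
E
```

```text
(no output)
```

View pics/s1.png

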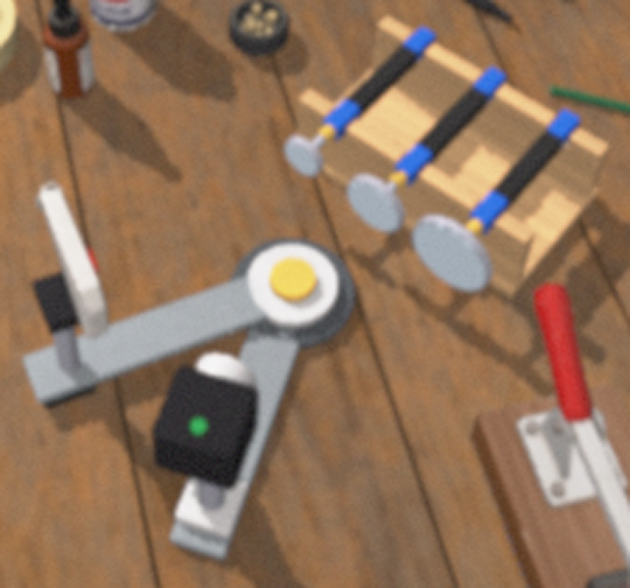

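View pics/t1.png

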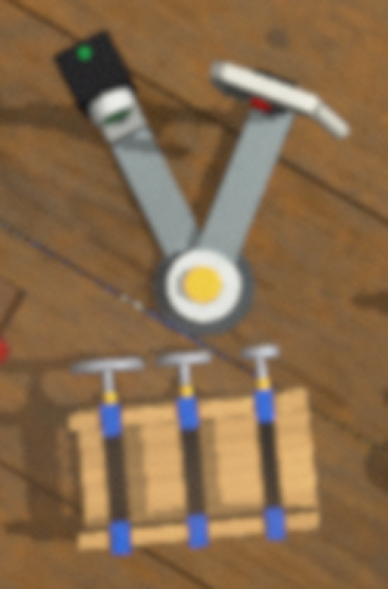

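Both crops agree on the sizes: the small head is on the right in the top view, the large on the left, and the **middle mirror is in the centre notch**. The brass pivot is at about crop-top (203,285), the lens arm points up-left and the red dot is at about (260,103). Now I'll measure them.

```bash
cat >h.py <<'E'
import cv2,numpy as np
from workcell import bot, vision, ticket
def ray(n,p):
    i=vision.camera_info(n);E=np.array(i["extrinsics"]);d=E[:3,:3]@np.linalg.inv(i["mtx"])@[p[0],p[1],1];return E[:3,3],d
def plane(n,p,z):
    o,d=ray(n,p);return o+d*(z-o[2])/d[2]
def tri(a,b):
    o,d=ray("side",a);q,e=ray("top",b);t=np.linalg.lstsq(np.c_[d,-e],q-o,rcond=None)[0]
    P,Q=o+t[0]*d,q+t[1]*e;return (P+Q)/2,np.linalg.norm(P-Q)
def blobs(im,lo,hi,roi,mina=3):
    x0,y0,x1,y1=roi;h=cv2.cvtColor(im[y0:y1,x0:x1],cv2.COLOR_BGR2HSV);m=cv2.inRange(h,np.array(lo),np.array(hi))
    n,l,s,c=cv2.connectedComponentsWithStats(m)
    return [(c[k]+[x0,y0],s[k,4],s[k,2:4]) for k in range(1,n) if s[k,4]>=mina]
E
python3 - <<'E'
from h import *
np.set_printoptions(precision=4,suppress=True)
R={"side":(170,155,395,365),"top":(165,85,290,275)}
C=dict(blue=((108,150,90),(128,255,255)),green=((50,100,60),(80,255,255)),red=((0,140,70),(6,255,255)),red2=((172,140,70),(180,255,255)),brass=((18,140,170),(30,255,255)))
for n in R:
    im=cv2.imread(f"pics/{n}0.png")
    for c,(lo,hi) in C.items():
        for b in blobs(im,lo,hi,R[n]): print(n,c,b[0],b[1],b[2],plane(n,b[0],{"blue":.062,"green":.141,"brass":.024}.get(c,.12)))
E
```

```text
side blue [319.3191 169.4894] 47 [10  9] [ 0.3827 -0.3701  0.062 ]
side blue [344.5 184. ] 52 [10  9] [ 0.3758 -0.3104  0.062 ]
side blue [292.6613 195.6129] 62 [12 12] [ 0.4712 -0.3601  0.062 ]
side blue [370.7759 199.4655] 58 [10 10] [ 0.3696 -0.2508  0.062 ]
side blue [318.2687 211.7612] 67 [13 12] [ 0.4648 -0.3002  0.062 ]
side blue [345.137  228.8904] 73 [12 12] [ 0.4588 -0.2405  0.062 ]
side green [377.7391 189.4783] 23 [20  6] [ 0.4052 -0.227   0.141 ]
side green [391.5    192.6667] 6 [6 2] [ 0.3937 -0.2063  0.141 ]
side green [240.3171 306.8049] 41 [8 7] [ 0.7263 -0.2284  0.141 ]
side red [202.875 246.625] 8 [3 6] [ 0.6918 -0.356   0.12  ]
side red [370.357  279.2238] 563 [21 49] [ 0.5429 -0.132   0.12  ]
side brass [286.6 201.8] 5 [2 3] [ 0.4671 -0.3772  0.024 ]
side brass [311.6667 218.2222] 9 [4 4] [ 0.4612 -0.3152  0.024 ]
side brass [339.3333 235.6667] 6 [3 3] [ 0.4538 -0.2515  0.024 ]
side brass [274.2671 254.8219] 146 [14 13] [ 0.5733 -0.3063  0.024 ]
top blue [249.8276 215.6552] 29 [4 9] [ 0.4748 -0.3574  0.062 ]
top blue [225.1071 218.3214] 28 [5 8] [ 0.4676 -0.2979  0.062 ]
top blue [200.5    220.2667] 30 [4 8] [ 0.462  -0.2387  0.062 ]
top blue [253.5 254. ] 14 [2 7] [ 0.3833 -0.3676  0.062 ]
top blue [203.5 258. ] 36 [4 9] [ 0.3721 -0.248   0.062 ]
top blue [228.5 256.4] 20 [4 7] [ 0.3768 -0.3078  0.062 ]
top green [191.8148 101.5926] 27 [6 6] [ 0.7291 -0.2244  0.141 ]
top red [248.3529 118.2353] 17 [6 4] [ 0.6983 -0.3515  0.12  ]
top red [165.7059 197.5882] 17 [3 8] [ 0.5135 -0.1671  0.12  ]
top brass [229.8313 176.3494] 83 [11 10] [ 0.5729 -0.3049  0.024 ]
top brass [249.4 208.2] 5 [4 2] [ 0.4931 -0.3556  0.024 ]
top brass [225.  210.5] 6 [3 2] [ 0.4865 -0.2943  0.024 ]
top brass [200.7143 212.5714] 7 [4 2] [ 0.4804 -0.2333  0.024 ]
```

```bash
python3 - <<'E'
from h import *
np.set_printoptions(precision=4,suppress=True)
P=np.array([.573,-.3056])
for n in("top","side"):
    im=cv2.imread(f"pics/{n}0.png");hsv=cv2.cvtColor(im,cv2.COLOR_BGR2HSV)
    m=cv2.inRange(hsv,(0,0,60),(180,75,255)); v,u=np.nonzero(m)
    W=np.array([plane(n,(a,b),.012)[:2] for a,b in zip(u,v)])-P
    r=np.hypot(*W.T);a=np.degrees(np.arctan2(W[:,1],W[:,0]))
    for nm,lo,hi in(("cam",8,45),("tgt",-42,0)):
        k=(r>.05)&(r<.095)&(a>lo)&(a<hi)
        # centre at each radius bin, then line fit
        w=W[k];c=[]
        a0=np.radians(np.median(a[k]))
        for it in range(4):
            e=np.array([np.cos(a0),np.sin(a0)]);t=W@e;s=W@[-e[1],e[0]]
            kk=(t>.05)&(t<.095)&(abs(s)<.025)
            b=np.round(t[kk]/.004);st=[(x*.004,(s[kk][b==x].min()+s[kk][b==x].max())/2,np.ptp(s[kk][b==x])) for x in np.unique(b)]
            st=np.array(st);f=np.polyfit(st[:,0],st[:,1],1);a0+=np.arctan(f[0])
        print(n,nm,k.sum(),np.degrees(a0),"offs",f[1],"widths",st[:,2])
print(tri((240.3,306.8),(191.8,101.6)),tri((202.9,246.6),(248.35,118.2)),tri((274.27,254.8),(229.8,176.35)))
E
```

```text
Traceback (most recent call last):
  File "h.py", line 6, in plane
    o,d=ray(n,p);return o+d*(z-o[2])/d[2]
        ~~~^^^^^
  File "h.py", line 4, in ray
    i=vision.camera_info(n);E=np.array(i["extrinsics"]);d=E[:3,:3]@np.linalg.inv(i["mtx"])@[p[0],p[1],1];return E[:3,3],d
ValueError: time passes only in moves, steps and waits
```

```bash
sed -i 's/^def ray/CI={n:vision.camera_info(n) for n in("side","top")}\ndef ray/; s/i=vision.camera_info(n);E/i=CI[n];E/' h.py; cat >m.py <<'E'
from h import *
np.set_printoptions(precision=4,suppress=True)
P=np.array([.573,-.3056])
for n in("top","side"):
    im=cv2.imread(f"pics/{n}0.png");hsv=cv2.cvtColor(im,cv2.COLOR_BGR2HSV)
    m=cv2.inRange(hsv,(0,0,60),(180,75,255)); v,u=np.nonzero(m)
    W=np.array([plane(n,(a,b),.012)[:2] for a,b in zip(u,v)])-P
    for nm,a0 in(("cam",27),("tgt",-22)):
        a0=np.radians(a0)
        for it in range(4):
            e=np.array([np.cos(a0),np.sin(a0)]);t=W@e;s=W@[-e[1],e[0]]
            kk=(t>.045)&(t<.09)&(abs(s)<.025)
            b=np.round(t[kk]/.004);st=[(x*.004,(s[kk][b==x].min()+s[kk][b==x].max())/2,np.ptp(s[kk][b==x])) for x in np.unique(b)]
            st=np.array(st);f=np.polyfit(st[:,0],st[:,1],1);a0+=np.arctan(f[0])
        print(n,nm,np.degrees(a0),"offs",f[1],"widths",st[:,2])
print(tri((240.3,306.8),(191.8,101.6)),tri((202.9,246.6),(248.35,118.2)),tri((274.27,254.8),(229.8,176.35)))
E
python3 m.py; python3 -c "
from workcell import bot, vision, ticket
print(bot.get_obs()['time'])"
```

```text
top cam 30.21026483971692 offs -0.002783700034263007 widths [0.0242 0.037  0.0357 0.0357 0.037  0.0357 0.0357 0.0349 0.0357 0.0349
 0.0349 0.0336]
top tgt -23.29467906813201 offs 0.004642077173859828 widths [0.0359 0.0335 0.0368 0.0335 0.0368 0.0359 0.0359 0.0368 0.0359 0.0369
 0.0383 0.0369]
side cam 39.7803854969933 offs -0.009863922740593613 widths [0.0216 0.0322 0.0307 0.0305 0.0286 0.0287 0.0284 0.0266 0.025  0.016
 0.0142 0.014 ]
side tgt -16.662388105908228 offs -0.0010994673236673631 widths [0.0446 0.0492 0.0491 0.0357 0.0489 0.0489 0.0489 0.0488 0.0487 0.0494
 0.0494 0.0449]
(array([ 0.7278, -0.2258,  0.1467]), np.float64(0.0011358217411032855)) (array([ 0.6956, -0.3512,  0.1294]), np.float64(0.0012015460850982923)) (array([ 0.5732, -0.3054,  0.0249]), np.float64(0.001466522192896279))
0.1
```

```bash
sed -i 's/    m=cv2.inRange.*; v,u/    I=im.astype(int); m=((I[:,:,0]-I[:,:,2]>-6)\&(I[:,:,1]>70)); v,u/' m.py; python3 m.py; python3 - <<'E'
from h import *
for n,(x,y) in(("top",(245,119)),("side",(203,246))):
    im=cv2.imread(f"pics/{n}0.png").astype(int); R=im[:,:,2]-(im[:,:,1]+im[:,:,0])//2
    print(n);print(R[y-8:y+9,x-8:x+11])
E
```

```text
top cam 19.501007453792003 offs 0.011223176725661017 widths [0.     0.0299 0.0299 0.031  0.0299 0.0299 0.0287 0.0299 0.0287 0.031
 0.0288 0.0288]
top tgt -21.855345752257637 offs 0.0026408546595702853 widths [0.0277 0.0287 0.0311 0.0287 0.0301 0.0288 0.0311 0.0311 0.0301 0.0312
 0.0302 0.0302]
side cam 40.27478139102007 offs -0.010348197084452452 widths [0.0269 0.0287 0.0269 0.0251 0.0249 0.0232 0.0247 0.0229 0.0159 0.0125
 0.0123 0.0124]
side tgt -22.32729329157832 offs -0.0003330012912106008 widths [0.0431 0.0331 0.033  0.0322 0.0315 0.0322 0.0462 0.0461 0.0455 0.0339
 0.0327 0.0326]
(array([ 0.7278, -0.2258,  0.1467]), np.float64(0.0011358217411032855)) (array([ 0.6956, -0.3512,  0.1294]), np.float64(0.0012015460850982923)) (array([ 0.5732, -0.3054,  0.0249]), np.float64(0.001466522192896279))
top
[[  6   7   7   8   9   9   8   7   7   7   7   5   8   9  10  10   8   7
    7]
 [  5   5   4   5   7   7   8   9   8   8   6   7   7   6   7   8   8   8
    8]
 [  5   3   2   2   5   6   6   7   8   8  10   9   7   7   7   7   7   6
    7]
 [ 15   6   4   4   3   4   5   4   6   8   8
[... 1772 characters left out ...]
 104 101  65  50  51  51  55  59  62  61  60
   61]
 [  7   6   7   6   5   9  38  89 112  78  54  50  54  57  61  61  61  62
   60]
 [  5   5   6   6   6   6  19  66 108  91  59  51  54  57  60  59  62  60
   58]
 [  8   6   6   6   6   6  10  42  86  94  65  52  54  58  58  59  59  62
   59]
 [  8   7   6   6   6   6   6  23  60  86  66  54  52  55  57  62  64  58
   61]
 [  8   7   6   6   6   6   7  12  39  65  65  54  51  58  58  62  61  61
   61]
 [ 11   8   6   6   6   7   7   8  25  41  51  53  53  56  56  59  61  63
   60]
 [ 11   8   6   6   8   7   7   7  13  25  43  53  55  57  57  59  60  62
   62]
 [ 12  12   7   7   6   6   7   7   7  19  35  50  56  57  57  59  62  61
   62]]
```

```bash
cat >m2.py <<'E'
from h import *
np.set_printoptions(precision=3,suppress=True)
P=np.array([.573,-.3055])
for n in("top","side"):
    im=cv2.imread(f"pics/{n}0.png").astype(np.float32)
    for z in(.012,.02):
        Q=plane(n,{"top":(229.83,176.35),"side":(274.27,254.8)}[n],.024)[:2]
        for nm,a0,w0,w1 in(("cam",27,.04,.1),("tgt",-21,.04,.1)):
            a0=np.radians(a0)
            for it in range(5):
                e=np.array([np.cos(a0),np.sin(a0)]);f=np.array([-e[1],e[0]])
                T=np.arange(w0,w1,.002);S=np.arange(-.03,.03,.0005)
                G=Q+T[:,None,None]*e+S[None,:,None]*f
                G=np.dstack([G,np.full(G.shape[:2],z)]).reshape(-1,3)
                E=np.linalg.inv(CI[n]["extrinsics"]);p=(E[:3,:3]@G.T).T+E[:3,3];p=p@np.array(CI[n]["mtx"]).T;p=(p[:,:2]/p[:,2:]).reshape(len(T),len(S),2).astype(np.float32)
                I=cv2.remap(im,p,None,cv2.INTER_LINEAR);D=I[:,:,0]-I[:,:,2]
                g=np.gradient(cv2.GaussianBlur(D,(9,1),2),axis=1);h=len(S)//2
                L=S[:h][g[:,:h].argmax(1)];R=S[h:][g[:,h:].argmin(1)]
                ok=(abs(R-L-np.median(R-L))<.004)
                c=np.polyfit(T[ok],(L+R)[ok]/2,1)
                if it<4:a0+=np.clip(np.arctan(c[0]),-.05,.05)
            print(n,z,nm,"ang %.2f off %.4f thru-pivot %.2f n %d w %.4f"%(np.degrees(a0),c[1],np.degrees(a0+np.median((L+R)[ok]/2/T[ok])),ok.sum(),np.median(R-L)))
E
python3 m2.py
```

```text
top 0.012 cam ang 27.01 off 0.0006 thru-pivot 27.51 n 30 w 0.0370
top 0.012 tgt ang -19.04 off -0.0017 thru-pivot -20.42 n 30 w 0.0375
top 0.02 cam ang 27.09 off 0.0004 thru-pivot 27.37 n 30 w 0.0365
top 0.02 tgt ang -19.25 off -0.0024 thru-pivot -21.04 n 30 w 0.0370
side 0.012 cam ang 27.79 off -0.0059 thru-pivot 28.25 n 4 w 0.0313
side 0.012 tgt ang -20.50 off -0.0045 thru-pivot -24.24 n 30 w 0.0375
side 0.02 cam ang 25.24 off 0.0085 thru-pivot 28.75 n 14 w 0.0343
side 0.02 tgt ang -20.62 off 0.0001 thru-pivot -20.45 n 30 w 0.0375
```

The rows are not in the units I measure in: shifts go in shares of 0.75 m and turns go in shares of 90 degrees. I convert before sending: -0.1735 m is -0.2313, -0.115 m is -0.1533, -4.3 degrees is -0.0478.

```bash
cat >go.py <<'E'
import sys,numpy as np
from workcell import bot, vision, ticket
from scipy.spatial.transform import Rotation as Ro
o=bot.get_obs();t=np.array([float(v) for v in sys.argv[1:4]]);R=Ro.from_euler('xyz',o["tcp_rot"],degrees=True)
yaw=np.degrees(np.arctan2(*R.as_matrix()[[1,0],0]))
print("t %.2f"%o["time"],"q",np.round(o["q"],1),"shift",np.round(R.inv().apply(t-o["ee_pos"]),4),"turn %.2f"%((yaw-float(sys.argv[4])+180)%360-180),"open",o["opening"],"F",np.round(o["wrist_force"],1))
E
echo '-0.0307,-0.0463,0,-0.0478,0.04
-0.0613,-0.0925,0,-0.0956,0.04
-0.092,-0.1387,0,-0.1433,0.04
-0.1227,-0.1851,0,-0.1911,0.04
-0.1533,-0.2313,0,-0.2367,0.04' > mv.in && python3 drive.py mv.in 40; python3 go.py .421 -.304 .057 186.1
```

```text
time: 0.52
ee_pos: [0.2094, 0.3314, 0.2494]
tcp_rot: [-180.0, -0.0, -173.6]
wrist_force: [1.2, -0.5, -0.2]
opening: 0.04
grasp_force: 0.0
t 0.52 q [ 57.7 -16.4  -9.6  96.8  -0.   51.3] shift [-0.1396 -0.655   0.1927] turn 0.29 open 0.03997241015391602 F [ 1.2 -0.5 -0.2]
```

To row units: -0.2035 m is -0.2713, -0.0435 m is -0.058.

```bash
echo '-0.0116,-0.0543,0,0,0.04
-0.0232,-0.1085,0,0,0.04
-0.0348,-0.1627,0,0,0.04
-0.0464,-0.2173,0,0,0.04
-0.058,-0.2713,0,0,0.04' > mv.in && python3 drive.py mv.in && echo '-0.0116,-0.0543,0,0,0.04
-0.0232,-0.1085,0,0,0.04
-0.0348,-0.1627,0,0,0.04
-0.0464,-0.2173,0,0,0.04
-0.058,-0.2713,0,0,0.04' > mv.in && python3 drive.py mv.in ; python3 go.py .421 -.304 .057 186.1
```

```text
time: 0.93
ee_pos: [0.274, 0.1344, 0.2499]
tcp_rot: [180.0, 0.0, -173.8]
wrist_force: [1.5, 0.8, -0.3]
opening: 0.0401
grasp_force: 0.0
time: 1.35
ee_pos: [0.3375, -0.0589, 0.2501]
tcp_rot: [-180.0, 0.0, -173.9]
wrist_force: [1.8, 1.4, -0.1]
opening: 0.0398
grasp_force: 0.0
t 1.35 q [ -9.9 -23.1 -14.4  98.7   0.  -16. ] shift [-0.0568 -0.2526  0.1931] turn 0.01 open 0.039801719389194676 F [ 1.8  1.4 -0.1]
```

To row units: -0.197 m is -0.2627, -0.158 m is -0.2107.

```bash
echo '-0.0147,-0.0527,0,0,0.04
-0.0293,-0.1053,0,0,0.04
-0.044,-0.1573,0,0,0.04
-0.0587,-0.2107,0,0,0.04
-0.0667,-0.2627,0,0,0.04' > mv.in && python3 drive.py mv.in && echo '0,-0.04,0.0267,0,0.04
0,-0.0533,0.08,0,0.04
0,-0.0533,0.12,0,0.04
0,-0.0533,0.12,0,0.04
0,-0.0533,0.12,0,0.04' > mv.in && python3 drive.py mv.in; python3 go.py .421 -.304 .057 186.1
```

```text
time: 1.77
ee_pos: [0.4089, -0.2495, 0.2494]
tcp_rot: [180.0, -0.0, -173.9]
wrist_force: [0.9, 0.8, -0.0]
opening: 0.0398
grasp_force: 0.0
time: 2.18
ee_pos: [0.4118, -0.2864, 0.1591]
tcp_rot: [179.9, -0.1, -173.9]
wrist_force: [0.1, 0.6, 1.5]
opening: 0.0404
grasp_force: 0.0
t 2.18 q [-34.8  -2.3  -7.4  85.1   0.  -40.9] shift [-0.0075 -0.0187  0.102 ] turn 0.01 open 0.040429485464822765 F [0.1 0.6 1.5]
```

To row units: 0.05 m is 0.0667, -0.0187 m is -0.0249.

```bash
echo '-0.01,-0.0249,0,0,0.04
-0.01,-0.0249,0.0333,0,0.04
-0.01,-0.0249,0.0667,0,0.04
-0.01,-0.0249,0.0667,0,0.04
-0.01,-0.0249,0.0667,0,0.04' > mv.in && python3 drive.py mv.in ; python3 go.py .421 -.304 .057 186.1; python3 - <<'E'
from h import *
a,b=vision.camera("side"),vision.camera("top")
cv2.imwrite("pics/s2.png",a);cv2.imwrite("pics/t2.png",b)
c=[cv2.resize(a[110:300,230:420],(390,390)),cv2.resize(b[160:290,165:295],(390,390))]
cv2.imwrite("pics/c2.png",np.hstack(c))
E
```

```text
time: 2.6
ee_pos: [0.4225, -0.3044, 0.1118]
tcp_rot: [-180.0, 0.0, -173.8]
wrist_force: [-0.4, -0.3, 0.3]
opening: 0.04
grasp_force: 0.0
t 2.60 q [-35.8   0.5  -9.9  79.6  -0.  -41.9] shift [0.0015 0.0006 0.0548] turn 0.07 open 0.04004684525462649 F [-0.4 -0.3  0.3]
```

View pics/c2.png

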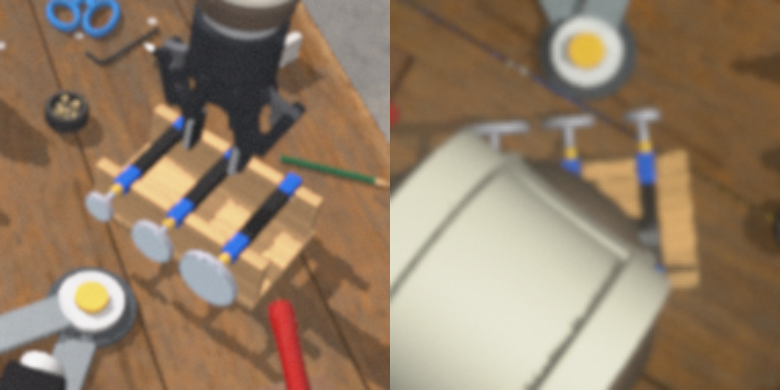

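The side crop shows the fingers at about (192,145) and (235,168). After the remaining 55 mm of descent they drop about 35 px and straddle the middle handle, centred near (208,183). The heads are undisturbed, so I'll descend and grip.

To row units: 0.055 m is 0.0733, 0.03 m is 0.04.

```bash
echo '0,0,0.04,0,0.04
0,0,0.0733,0,0.04
0,0,0.0733,0,0.04
0,0,0.0733,0,0.04' > mv.in && python3 drive.py mv.in && echo '0,0,0,0,0
0,0,0,0,0
0,0,0,0,0
0,0,0,0,0
0,0,0,0,0' > mv.in && python3 drive.py mv.in 50; python3 go.py .421 -.304 .057 186.1
```

```text
time: 3.03
ee_pos: [0.4223, -0.3046, 0.0562]
tcp_rot: [180.0, -0.0, -173.9]
wrist_force: [-0.2, 0.3, 1.1]
opening: 0.04
grasp_force: 0.0
time: 3.45
ee_pos: [0.4232, -0.3053, 0.0575]
tcp_rot: [-179.9, 0.2, -173.9]
wrist_force: [-0.6, 1.9, 5.6]
opening: 0.013
grasp_force: 49.0
t 3.45 q [-35.8   1.7 -14.7  73.4   0.  -41.9] shift [0.002  0.0015 0.0005] turn 0.03 open 0.012971700364108859 F [-0.6  1.9  5.6]
```

To row units: -0.063 m is -0.084, -0.05 m is -0.0667.

```bash
echo '0,0,-0.0133,0,0
0,0,-0.04,0,0
0,0,-0.0667,0,0
0,0,-0.084,0,0
0,0,-0.084,0,0' > mv.in && python3 drive.py mv.in; python3 - <<'E'
from h import *
a,b=vision.camera("side"),vision.camera("top")
cv2.imwrite("pics/s3.png",a);cv2.imwrite("pics/t3.png",b)
c=[cv2.resize(a[110:300,230:420],(390,390)),cv2.resize(b[160:290,165:295],(390,390))]
cv2.imwrite("pics/c3.png",np.hstack(c))
E
python3 go.py .421 -.304 .12 186.1
```

```text
time: 3.87
ee_pos: [0.4235, -0.3057, 0.1225]
tcp_rot: [-179.8, 0.2, -173.9]
wrist_force: [0.1, 0.3, -1.3]
opening: 0.0134
grasp_force: 48.9
t 3.97 q [-35.8   0.4  -9.2  80.3  -0.  -41.9] shift [ 0.0014  0.0012 -0.0011] turn 0.03 open 0.013023432673698045 F [-0.  -0.3 -2.5]
```

View pics/c3.png

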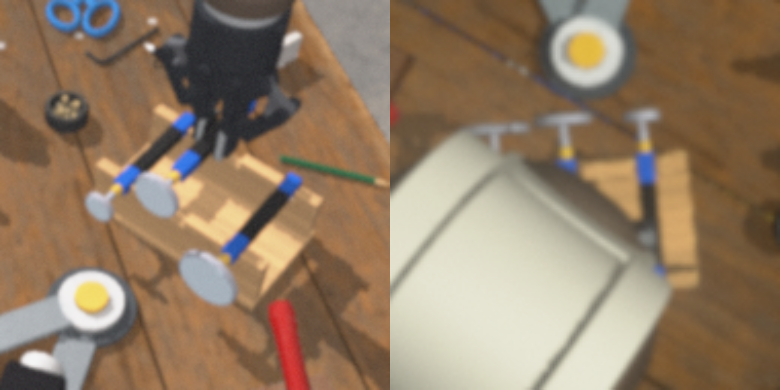

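The middle mirror is lifted level, with its glass at side-crop (157,195), and the other two mirrors stay in the rack. Next I'll measure the glass centre and the shift to the pivot.

```bash
cat >glass.py <<'E'
from h import *
import sys
np.set_printoptions(precision=4,suppress=True)
def head(n,im,roi):
    x0,y0,x1,y1=roi;I=im[y0:y1,x0:x1].astype(int)
    h=cv2.cvtColor(im[y0:y1,x0:x1],cv2.COLOR_BGR2HSV)
    m=((I[:,:,0]-I[:,:,2]>0)&(h[:,:,1]<110)&(h[:,:,2]>95)).astype(np.uint8)
    k,l,s,c=cv2.connectedComponentsWithStats(m)
    for i in range(1,k):
        if s[i,4]>25:
            cn=cv2.findContours((l==i).astype(np.uint8),0,2)[0][0];e=cv2.fitEllipse(cn) if len(cn)>5 else None
            p=c[i]+[x0,y0];print(n,p,s[i],e and (np.array(e[0])+[x0,y0],e[1],e[2]),plane(n,p,.12))
if __name__=="__main__":
    k=sys.argv[1];v=list(map(int,sys.argv[2:]))
    head("side",cv2.imread(f"pics/s{k}.png"),v[:4]);head("top",cv2.imread(f"pics/t{k}.png"),v[4:])
E
python3 glass.py 3 292 188 320 220 212 193 237 212
```

```text
side [305.2048 204.1945] [  1   5  23  22 293] (array([305.0063, 204.1107]), (14.151915550231934, 25.395606994628906), 132.96826171875) [ 0.5068 -0.3015  0.12  ]
```

```bash
python3 - <<'E'
from h import *
np.set_printoptions(precision=4,suppress=True)
im=cv2.imread("pics/t3.png")
print(im[194:206,212:236].max(2))
for z in(.12,.13,.14):print(plane("top",(223.3,199.7),z))
for p in((223.3,201),): print(plane("top",p,.12))
E
python3 go.py .4835 -.3105 .12 183.3
```

```text
[[127 126 128 125 125 125 125 124 122 125 126 124 121 112 100  93  88  91
   99 104 108 113 114 117]
 [128 125 129 126 124 123 122 119 121 123 125 124 125 121 115 106  97  94
   95 100 106 112 115 118]
 [126 124 125 125 123 120 112 112 115 119 121 120 121 120 117 118 109 102
   95  97  99 103 109 114]
 [124 118 115 118 118 116 112 112 117 122 126 130 132 131 134 135 131 123
  118 108 101  97 100 102]
 [120 110 109 112 115 118 124 128 135 140 147 152 155 158 159 159 155 146
  138 128 113 102  95  94]
 [121 110 108 110 119 129 139 146 152 158 166 170 174 177 177 174 167 158
  147 136 124 115 105  98]
 [117 106 110 113 120 131 139 145 153 159 166 167 164 162 162 158 151 146
  139 134 126 121 116 110]
 [115 109 107 111 118 126 130 133 135 142 155 152 140 136 136 133 131 128
  129 126 126 125 121 118]
 [118 114 111 114 116 118 123 126 125 137 153 154 137 127 125 126 124 126
  125 126 124 126 125 123]
 [125 120 121 120 122 122 125 126 127 139 156 157 140 128 128 127 129 129
  126 127 126 127 125 122]
 [128 127 124 125 125 125 128 127 130 138 154 160 143 129 128 128 129 128
  129 128 128 127 126 123]
 [131 131 131 129 127 126 125 125 126 135 153 160 149 136 130 129 128 127
  128 128 129 127 125 125]]
[ 0.5106 -0.2976  0.12  ]
[ 0.5103 -0.2985  0.13  ]
[ 0.51   -0.2993  0.14  ]
[ 0.5077 -0.2977  0.12  ]
t 3.97 q [-35.8   0.4  -9.2  80.3  -0.  -41.9] shift [-0.06  -0.012 -0.001] turn 2.83 open 0.013023432673698045 F [-0.  -0.3 -2.5]
```

To row units: -0.0605 m is -0.0807, -0.055 m is -0.0733, 2.8 degrees is 0.0311.

```bash
echo '-0.02,-0.004,0,0.0078,0
-0.04,-0.008,0,0.0156,0
-0.06,-0.012,0,0.0233,0
-0.0733,-0.0147,0,0.0289,0
-0.0807,-0.016,0,0.0311,0' > mv.in && python3 drive.py mv.in && echo '0,0,0,0,0
0,0,0,0,0
0,0,0,0,0
0,0,0,0,0' > mv.in && python3 drive.py mv.in; for i in 1; do python3 - <<'E'
from h import *
ee=[]
for k in range(2): 
    a,b=vision.camera("side"),vision.camera("top");o=bot.get_obs();ee.append(np.r_[o["ee_pos"],o["tcp_rot"]])
cv2.imwrite("pics/s4.png",a);cv2.imwrite("pics/t4.png",b);print(np.round(ee,4))
c=[cv2.resize(a[150:340,180:370],(390,390)),cv2.resize(b[85:215,165:295],(390,390))]
cv2.imwrite("pics/c4.png",np.hstack(c))
E
done; python3 go.py .484 -.3103 .12 183.3
```

```text
time: 4.38
ee_pos: [0.4842, -0.31, 0.1168]
tcp_rot: [179.9, -0.1, -176.7]
wrist_force: [0.5, 0.3, -1.0]
opening: 0.0133
grasp_force: 48.9
time: 4.72
ee_pos: [0.4831, -0.3102, 0.1181]
tcp_rot: [180.0, -0.0, -176.7]
wrist_force: [-0.3, -0.3, -1.4]
opening: 0.0132
grasp_force: 48.9
[[ 4.832000e-01 -3.103000e-01  1.182000e-01 -1.799895e+02  8.100000e-03
  -1.766884e+02]
 [ 4.834000e-01 -3.103000e-01  1.182000e-01 -1.799871e+02  1.210000e-02
  -1.766829e+02]]
t 4.92 q [-32.7   7.7  -1.5  80.8  -0.  -36. ] shift [-0.0006 -0.0001 -0.0018] turn 0.02 open 0.013196485372540792 F [-0.1 -0.3 -1.2]
```

View pics/c4.png

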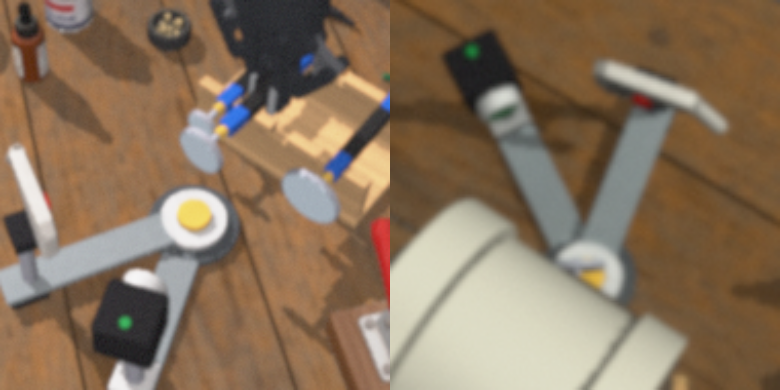

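The mirror's head sits over the brass pivot at top-crop (585,265) and faces between the lens (504,110) and the dot (643,100). I'll do a last numeric check of the glass position, the lens angle and the dot angle.

```bash
python3 glass.py 4 262 196 296 236 222 165 240 180; python3 - <<'E'
from h import *
np.set_printoptions(precision=4,suppress=True)
P=np.array([.573,-.3053])
for nm,p,z in(("lens",(203,122.3),.12),("dot",(248.6,118.2),.12),("led",(191.8,101.6),.142)):
    w=plane("top",p,z)[:2]-P;print(nm,w,np.hypot(*w),np.degrees(np.arctan2(w[1],w[0])))
im=cv2.imread("pics/t4.png");print(im[166:184,220:242,2])
for r in(172,174):print(plane("top",(228,r),.13))
E
```

```text
side [277.8382 219.1671] [  6   9  20  29 377] (array([277.9373, 219.2101]), (17.374855041503906, 29.629776000976562), 170.51470947265625) [ 0.5645 -0.3114  0.12  ]
top [232.8649 165.8919] [ 0  0 18  5 37] (array([231.0315, 164.897 ]), (14.713042259216309, 26.95421028137207), 31.471994400024414) [ 0.5878 -0.3179  0.12  ]
top [227.5833 172.3889] [ 0  6 14  5 36] (array([228.3007, 172.0087]), (5.076690673828125, 12.692400932312012), 83.84585571289062) [ 0.5728 -0.3061  0.12  ]
lens [0.1144 0.0577] 0.12813340547649865 26.763057416404898
dot [ 0.1254 -0.0467] 0.1338019324170314 -20.43860592084231
led [0.1558 0.0807] 0.17546596539119363 27.390545096898126
[[109 102 104 115 129 146 164 178 185 185 185 182 178 173 164 157 145 136
  131 128 124 114]
 [ 94  93 110 134 161 181 195 203 205 203 201 199 197 194 188 178 166 153
  138 132 122 108]
 [ 88 108 141 171 192 202 207 209 210 210 208 208 206 204 199 194 188 173
  155 138 123 102]
 [ 99 137 173 195 204 205 207 205 206 209 209 208 206 205 205 203 199 193
  174 155 129 100]
 [114 154 184 197 199 197 195 195 196 201 205 205 199 197 200 201 203
[... 585 characters left out ...]
76 172 167 156 145 131 122 127 148 172 191 205 215 221 223 220 209 202
  204 207 203 186]
 [181 178 173 168 161 151 140 129 129 143 165 187 205 218 220 218 207 202
  205 204 200 182]
 [184 181 178 176 173 166 156 148 135 129 135 152 176 199 211 208 203 203
  205 205 198 174]
 [189 186 182 179 177 173 167 161 152 142 131 129 143 164 181 190 194 201
  203 203 195 165]
 [192 189 188 185 182 180 174 172 166 158 147 136 130 132 143 161 180 193
  200 199 183 151]
 [195 192 190 188 187 184 180 177 172 168 162 152 143 130 125 133 155 174
  186 186 167 130]
 [196 196 192 191 190 188 184 182 178 176 171 166 158 148 136 127 130 143
  157 160 140 110]]
[ 0.5727 -0.3078  0.13  ]
[ 0.5681 -0.3079  0.13  ]
```

To row units: -0.0018 m is -0.0024, -0.0007 m is -0.0009.

```bash
echo '-0.0009,-0.0007,-0.0024,0,0
-0.0009,-0.0007,-0.0024,0,0
-0.0009,-0.0007,-0.0024,0,0
-0.0009,-0.0007,-0.0024,0,0
-0.0009,-0.0007,-0.0024,0,0' > mv.in && python3 drive.py mv.in && echo '0,0,0,0,0
0,0,0,0,0
0,0,0,0,0
0,0,0,0,0
0,0,0,0,0' > mv.in && python3 drive.py mv.in; python3 go.py .484 -.3103 .12 183.3
```

```text
time: 5.33
ee_pos: [0.4843, -0.3107, 0.1198]
tcp_rot: [180.0, -0.0, -176.7]
wrist_force: [-0.1, -0.1, -0.9]
opening: 0.0131
grasp_force: 48.9
time: 5.75
ee_pos: [0.4843, -0.3106, 0.1198]
tcp_rot: [180.0, -0.0, -176.7]
wrist_force: [-0.1, -0.3, -1.9]
opening: 0.0132
grasp_force: 48.9
t 5.75 q [-32.7   7.8  -1.2  81.    0.  -36. ] shift [ 0.0003  0.0004 -0.0002] turn 0.03 open 0.013212662368750091 F [-0.1 -0.3 -1.9]
```

To row units: 0.001 m is 0.0013.

```bash
echo '0,0.0013,0,0,0
0,0.0013,0,0,0
0,0.0013,0,0,0
0,0.0013,0,0,0
0,0.0013,0,0,0' > mv.in && python3 drive.py mv.in && python3 -c "
from workcell import bot, vision, ticket
print(ticket.job_done())"
```

```text
time: 6.17
ee_pos: [0.4843, -0.3097, 0.1198]
tcp_rot: [-180.0, 0.0, -176.7]
wrist_force: [-0.9, -0.2, -1.3]
opening: 0.013
grasp_force: 48.9
the job is handed in; nothing more can be done
None
```

I handed in the job at 6.2 s with the middle mirror held still over the pivot, its glass about 120 mm up and facing midway between the lens and the red dot (measured to about 1° and 2 mm). The job_done call gave no verdict.

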